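# Clamp a glued mug handle with a ratchet clamp and keep hold

## Task

Draw the steel locking pin up out of its bore, hang it by its collar in the open notch beside it and let go. Then pump the clamp's trigger towards the fixed handle, as often as needed, until the sprung pad presses on the freshly glued handle of the green-and-white mug and is pushed in about half of its travel, never to its end. Move the jaw only by the trigger, leave the mug and the things around alone, and finish still holding the trigger pulled: do not let go.

Things in the scene. Friction and masses are not known exactly. Their poses are not given: they have to be found in the camera images.
- clamp: Bench bar clamp fixed on the worktop, base 373 x 68 x 6 mm, origin on its underside, on the bar axis. x: along the bar from the far jaw to the fixed handle, the way the trigger is pulled; z up; fork and notch on the -y side. Along x in mm: far jaw -235 to -190, mug body -101 to -23, V jaw to 6, trigger 60 to 82, fixed handle 113 to 125 (12 wide, top 118 above the worktop).
- pin_grip (a point): Grip point of the loose upright steel locking pin (80 mm, 80 g), on its axis: shank 10 mm diameter, 40 mm long, bevelled tip; above it a collar 22 mm diameter, 4 mm thick; above that a round knob 16 mm diameter, 36 mm tall. This point is in the knob, 24 mm above the underside of the collar, 12 mm below the knob's top. z points up along the pin; x, y mean nothing.
- pin_collar (a point): Centre of the underside of the pin's collar; the 40 mm shank is below it. At the start it rests on the fork's top, at the bore.
- bore (a point): Centre of the mouth of the bore (11.5 mm hole in the two plates of a steel fork), on the fork's top face 60 mm above the worktop. The pin in it blocks the trigger's side lug. Lift the pin straight up by 45 mm or more to clear it.
- notch (a point): Parking seat, at the top face of the 8 mm notch plate, 60 mm above the worktop; clamp's axes. Slot 13 mm wide: closed end 7 mm to clamp +y of here, open to clamp -y, with a 3 mm lip on the prong tips 15 to 19 mm away. Lower the pin here from above or bring it in over the lip; the collar rests on the plate, the shank hangs through. Anywhere in the slot behind the lip is fine.
- trigger (a joint): Black upright trigger sliding along clamp +x to the fixed handle: 0 released, 0.028 m fully pulled. A spring returns it (3.5 to 4.9 N). Blocked while the pin is in the bore. Pulling drives the bar by a pawl; on return the pawl clicks over rungs 12 mm apart and the bar stays. A full pump moves the jaw about 24 mm (the first 14 to 28). Pull: 8 to 9 N with the jaw free, 14 N at the wanted pressure.
- trigger_grip (a point): Point to grip the trigger, moving with it: centre of its width and thickness, 94 mm above the worktop, 24 mm below its top. The trigger is 22 mm along clamp x and 26 mm across: pinch it across from above, or squeeze it against the handle (65 mm over both when released).
- clamp_bar (a joint): Travel of the ratchet bar with the far jaw towards the mug, m; grows as the trigger is pumped. Starts at 0 to 0.030; the pad meets the mug handle at about 0.050 (give or take 4 mm). 4 N of friction keep it in place when the trigger goes back, apart from a slight recoil of the pad's spring. Its tail comes out low beyond the fixed handle.
- clamp_pad (a joint): How far the rubber-faced pad (40 mm wide, 36 mm tall) on the far jaw is pushed in against its spring, m: 0 free, 0.020 end of travel; 0.5 N per mm. Wanted: about half, 0.010. It shows as the gap between the pad's back plate and the jaw shrinking from 20 mm, and the pad's steel stem coming out of the jaw's back.
- pad_face (a point): Centre of the pad's pressing face, 88 mm above the worktop.
- mug_mid (a point): Centre of the round body of the green-and-white mug (78 mm diameter, 101 mm tall), half-way up. It stands loose on the clamp's deck, 36 mm above the worktop, against the V jaw, its handle pointing to the moving pad; the outside of the handle is 77 mm from this point along clamp -x.
- mug: The same mug; origin under it, 19 mm from the centre of its body towards the handle.
- tomato_tin: Bystander: food tin, 75 mm diameter, 110 mm tall.
- spice_jar: Bystander: small glass jar with a white cap, 53 mm diameter, 62 mm tall, on the robot's side of the mug.
- salt: Bystander: salt shaker, 44 mm diameter, 90 mm tall, behind the mug.
Things that resemble listed ones, but are neither listed nor needed, are in the scene too. Of the things that look like the part that bears pin_grip, the larger one is meant.

How it is judged:
By the outcome, as a careful person would: the job done as asked, in the order asked, and still so for the second after the job is handed in, while the arm keeps its last pose, push and grip.
It also fails if it takes over 51 s, if anything falls off the work surface, if the arm or the gripper's body presses on something with over 40 N, if the wrist force passes 120 N, or if a joint passes its speed limit or range.

## Robot

A 6-joint arm with a two-finger parallel gripper is mounted at the origin on a cart in front of the work surface, level with it; the furniture and walls round the work are solid. World frame = base frame: x ahead of the robot, y to its left, z up, the work surface at z = 0. Lengths are in mm, angles in degrees, forces in N, time in s.
With the tool pointing down it reaches from about 300 to 850 mm from the base axis. Payload 4.2 kg.
Tool frame: the origin (TCP) lies at the very end of the fingers, on their centre line; the grasp point (between the pads) lies env.pinch_z behind it (env.pinch_z is the distance from the TCP to the grasp point, in mm); z points along the fingers, y is the line along which they close (so a half turn about z gives the same grasp; the last joint's range is limited). The gripper opens to 91 mm and grips with 3 to 60 N. Pads are 32 mm wide; open, the fingers measure 118 mm over their backs; the gripper's body (76 mm by 178 mm) begins 60 mm behind the grasp point.
Start: joints at [-78.094, 18.312, 89.639, -0, 72.044, -1.146], TCP at [129.858, -560.164, 184.476] pointing down, gripper open.
Joint ranges: [-177.97, 177.97], [-48.28, 115.42], [12.27, 149.76], [-77.06, 257.06], [2.81, 150.46], [-146.56, 146.56]. Speed limits (degrees/s): [147.25, 147.25, 180, 180, 180, 180].

## Interface

Orientations are given as [roll, pitch, yaw] about the fixed x, y, z axes, in that order (R = Rz(yaw) Ry(pitch) Rx(roll)).
In Python, from workcell import state, vision, job_done, env gives the robot as it stands.
- The arm moves only by the tool servo_tool, never from a script. Its argument "rows" is a list of rows, each a list of 5 numbers: the shift along the tool's x, y, z scaled (see below), then the turn about the tool's z scaled (see below), then the opening, from 0 (shut) to 1 (fully open). A call has 1 to 20 rows; each row is the pose to reach, as a shift and turn from the pose commanded when the call began, along the tool's axes at that moment; what a row does not reach only later rows make up. The controller multiplies each number of a shift by 200 mm and each number of a turn by 90 degrees. A row lasts 1/12 s, in which the tool goes at most 41.7 mm and 7.16 degrees, less where a joint would pass 70% of its speed; a pose out of reach is approached as far as the arm can. A call with a number of a shift or a turn outside -1 to 1 is refused whole. A call with a gripper value outside its range is refused whole. The fingers move at their own pace and stop on an object; "force" is the grip in N (left out, the last holds). Time passes only in rows, so rows that repeat a pose let the fingers close. It gives the time, the measured TCP pose, the force, the opening and the grip force at its end, in the units of the state.
- state(): the state, without advancing time (a new reading comes with each control period).
- vision.grab_frame(name): name is "scene" or "side" or "wrist"; returns the picture (400x640x3 uint8, red, green, blue); there is no depth.
- vision.camera_info(name): a dict with "vertical_fov" (degrees; the focal length in pixels is half the picture's height over the tangent of half this angle, whatever the lens; pixels are square), "cx", "cy" (the principal point, pixels), "distortion" ([k1, k2, p1, p2, k3] as OpenCV has them; the pictures are not rectified), "T" (4x4, takes a point from camera to world coordinates). Camera axes: x right, y up, looking along -z (the intrinsics and any distortion apply to the point x, -y, -z); pixel columns grow to the right and rows downward; lengths in mm; the calibration is good to about 2 mm. A picture is of the moment at which its call begins: read the wrist's pose just before it. camera_info takes no time and is no camera call; for the wrist camera it gives the pose at the moment of the call.
- job_done(): hands the job in; it is judged then, once.
The state is a dict: "time_s": time; "qpos": joint angles; "qvel": joint speeds; "effort": joint torques, N m; "ee_pos": TCP position; "ee_rot": TCP orientation; "force": force on the tool from outside, world axes, zero at the start; "torque": the same for the moment, N m; "gripper_width": finger opening in mm; "gripper_force": force on a finger pad.
Only numpy, scipy, OpenCV 4.12 (cv2) and the standard library are available. Lean on these libraries where they do the work, as an engineer would, in place of code of your own. Each camera call takes 0.05 s, during which the arm holds its last target. There are 200 camera calls.

## Working session

There is one attempt and no reset: what is moved stays moved. The work goes in short steps, Python scripts to look and compute and a tool call to move; the robot and the scene stay as the last step left them, time stands still between calls to the robot, and variables do not carry over. Pictures are saved under pics/ and viewed, at most 10 in all, crops included, and the job is handed in when it is done.

Besides the shell and the picture viewer there is one more tool, called after ">>>" in YAML: its name, and indented under it one key for each argument. servo_tool: Moves the arm, as the interface text tells. Its arguments: {"type":"object","properties":{"rows":{"type":"array"},"force":{"type":"number"}},"required":["rows"]}

```bash
mkdir -p pics
cat > h.py <<'E'
import numpy as np, cv2
from workcell import state, vision, job_done, env
def save(n,f):
    im=vision.grab_frame(n); cv2.imwrite(f,im[:,:,::-1]); return im
def ray(n,px,info=None):
    c=info or vision.camera_info(n); f=200/np.tan(np.radians(c["vertical_fov"]/2))
    K=np.array([[f,0,c["cx"]],[0,f,c["cy"]],[0,0,1]])
    u=cv2.undistortPoints(np.array([[px]],float),K,np.array(c["distortion"],float))[0,0]
    T=np.array(c["T"]); d=T[:3,:3]@np.array([u[0],-u[1],-1]); return T[:3,3],d/np.linalg.norm(d)
def atz(n,px,z,info=None):
    o,d=ray(n,px,info); return o+d*(z-o[2])/d[2]
def tri(rs):
    A=0;b=0
    for o,d in rs:
        P=np.eye(3)-np.outer(d,d); A=A+P; b=b+P@o
    x=np.linalg.solve(A,b); return x,[np.linalg.norm((np.eye(3)-np.outer(d,d))@(x-o)) for o,d in rs]
def proj(n,p,info=None):
    c=info or vision.camera_info(n); f=200/np.tan(np.radians(c["vertical_fov"]/2))
    K=np.array([[f,0,c["cx"]],[0,f,c["cy"]],[0,0,1]]); T=np.array(c["T"])
    q=(np.atleast_2d(p)-T[:3,3])@T[:3,:3]*[1,-1,-1]
    return cv2.projectPoints(q,np.zeros(3),np.zeros(3),K,np.array(c["distortion"],float))[0][:,0]
E
python3 - <<'E'
from h import *
a=save("scene","pics/a.png"); b=save("side","pics/b.png")
cv2.imwrite("pics/wr.png",vision.grab_frame("wrist")[:,:,::-1])
for n in("scene","side","wrist"):
    c=vision.camera_info(n);print(n,c["vertical_fov"],np.round(c["T"],2).tolist(),c["distortion"])
print(env.pinch_z,state())
E
```

```text
scene 57.45383285998319 [[-0.76, 0.52, -0.4, 243.54], [-0.66, -0.6, 0.46, 381.39], [-0.0, 0.61, 0.79, 753.05], [0.0, 0.0, 0.0, 1.0]] [-0.08151379  0.          0.          0.          0.        ]
side 48.137680081629625 [[0.91, 0.24, -0.33, 241.32], [-0.41, 0.51, -0.75, -774.76], [-0.01, 0.82, 0.57, 662.59], [0.0, 0.0, 0.0, 1.0]] [-0.06500073  0.          0.          0.          0.        ]
wrist 70.18844819480134 [[0.23, 0.95, 0.23, 195.29], [-0.97, 0.22, 0.05, -546.11], [-0.0, -0.24, 0.97, 384.04], [0.0, 0.0, 0.0, 1.0]] [0.00485778 0.         0.         0.         0.        ]
18.8 {'time_s': 0.15, 'qpos': array([-7.80929815e+01,  1.83421898e+01,  8.96903716e+01, -1.08024794e-03,
        7.20439900e+01, -1.14600095e+00]), 'qvel': array([ 0.00310943, -0.01588357, -0.18805901,  0.09853018,  0.00148323,
       -0.04838152]), 'effort': array([ 3.53660953e-04, -4.12773335e+01, -2.32154095e+01,  7.27700768e-02,
        4.33536794e-02, -9.80271489e-05]), 'ee_pos': array([ 129.77167707, -559.73127731,  183.8236979 ]), 'ee_rot': array([-1.79923443e+02, -5.04057957e-04,  1.30533528e+01]), 'force': array([-0.2752101 , -0.21139408, -0.36655039]), 'torque': array([ 0.03723322, -0.01416893,  0.02819824]), 'gripper_force': 0.0, 'gripper_width': 91.23140548351343}
```

View pics/a.png

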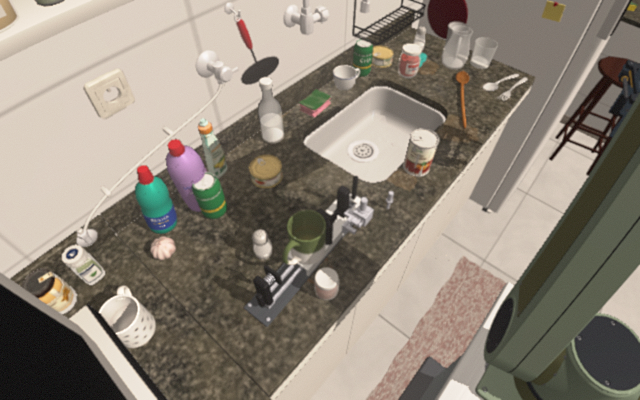

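View pics/b.png

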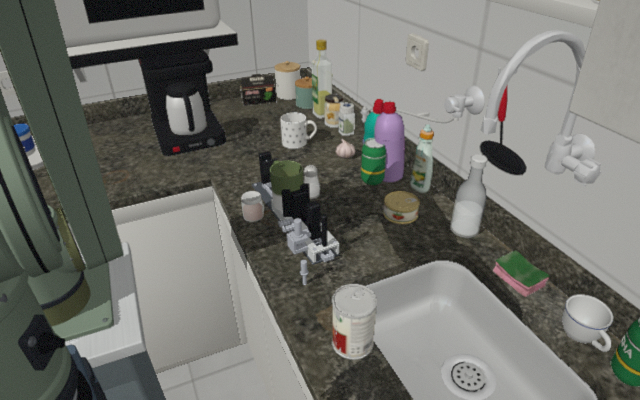

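The clamp sits at about (320,240) in the scene view and (290,210) in the side view. The mug is at its middle and the fork is on the robot's side. I'll enlarge both.

Run:
```python
import cv2
a=cv2.imread("pics/a.png")[165:335,230:410]; b=cv2.imread("pics/b.png")[140:300,225:375]
a=cv2.resize(a[0:170,0:180],None,fx=3.5,fy=3.5,interpolation=2)
b=cv2.resize(b,None,fx=3.75,fy=3.75,interpolation=2)
cv2.imwrite("pics/a2.png",a);cv2.imwrite("pics/b2.png",b);print(a.shape,b.shape)
```

```text
(595, 630, 3) (600, 562, 3)
```

View pics/a2.png

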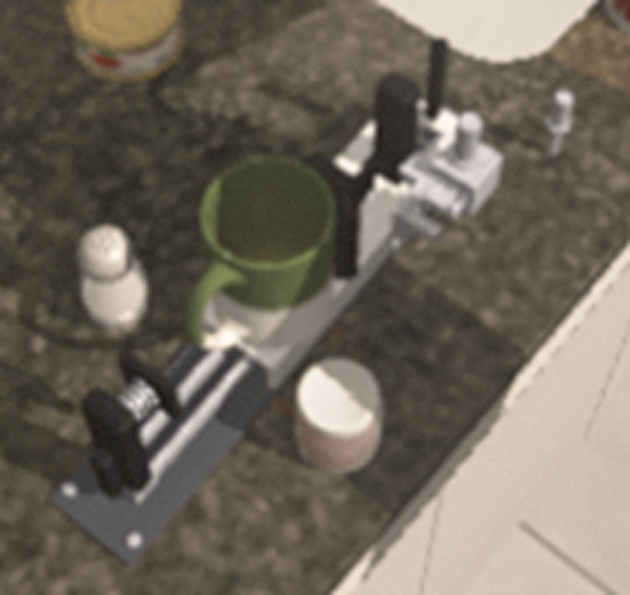

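View pics/b2.png

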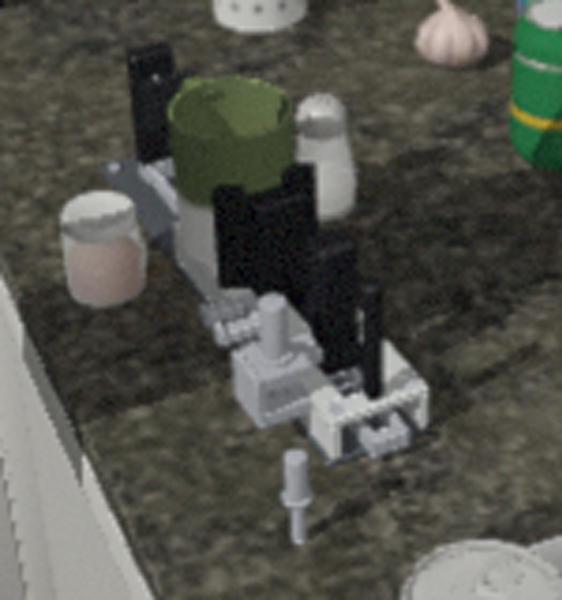

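Run:
```python
from h import *
A=lambda u,v:(229.64+u/3.5,164.64+v/3.5); B=lambda u,v:(224.63+u/3.75,139.63+v/3.75)
P={}
for k,a,b in[("pintop",(469,119),(272,299)),("trig",(399,84),(337,244)),("handle",(438,43),(372,288)),("decoy",(564,95),(295,454))]:
    P[k],r=tri([ray("scene",A(*a)),ray("side",B(*b))]);print(k,P[k].round(1),np.round(r,1))
c1=atz("scene",A(52,497),6);c2=atz("scene",A(128,563),6);m=(c1+c2)/2
print(c1,c2,np.linalg.norm(c1-c2))
d=P["handle"]-m;print("yaw from base end to handle",np.degrees(np.arctan2(d[1],d[0])),np.hypot(*d[:2]))
d=c2-c1;print("end edge",np.degrees(np.arctan2(d[1],d[0])))
print("base edge nearside", np.degrees(np.arctan2(*(P["trig"]-m)[[1,0]])))
```

```text
pintop [499.3 -62.8 102. ] [1. 1.]
trig [545.7 -47.1 115.5] [0.6 0.6]
handle [547.9 -92.2 114.1] [1.4 1.4]
decoy [ 476.5 -148.4   64.4] [1.1 1.1]
[555.40608783 269.88279207   6.        ] [491.45245545 267.70124213   6.        ] 63.99082945676914
yaw from base end to handle -86.12926424516407 361.7803477498171
end edge -178.04631648549173
base edge nearside -85.95969077176237
```

View pics/wr.png

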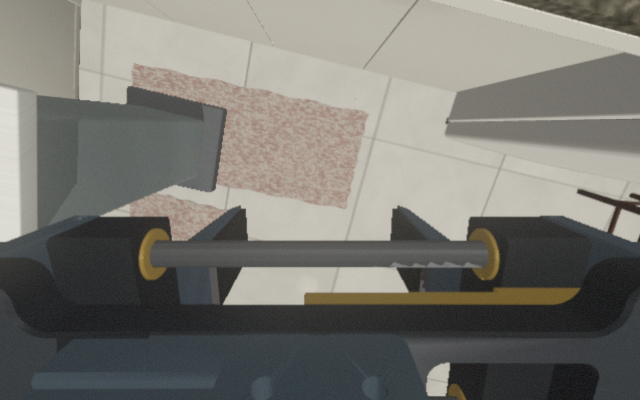

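The pin's top is at about (499,−63,102), and the clamp yaw is near −87°. I'll move to a viewpoint on the robot side of the pin.

>>> servo_tool:
  rows:
    - [0.25,-0.25,0,0,0.6]
    - [0.5,-0.5,0,0,0.6]
    - [0.75,-0.75,0,0,0.6]
    - [1,-1,0,0,0.6]
    - [1,-1,0,0,0.6]
    - [1,-1,0,0,0.6]
    - [1,-1,0,0,0.6]
    - [1,-1,0,0,0.6]

```text
time_s: 0.82
ee_pos: [281.2, -315.3, 184.3]
ee_rot: [-179.9, -0.1, 13.3]
force: [-0.4, -0.7, -0.5]
gripper_width: 54.6
gripper_force: 0.0
```

>>> servo_tool:
  rows:
    - [0.5,-0.5,0,0.1,0.6]
    - [1,-1,0,0.11,0.6]
    - [1,-1,0,0.11,0.6]
    - [1,-1,0,0.11,0.6]
    - [1,-1,0,0.11,0.6]
    - [1,-1,0,0.11,0.6]
    - [1,-1,0,0.11,0.6]
    - [1,-1,0,0.11,0.6]
    - [1,-1,0,0.11,0.6]
    - [1,-1,0,0.11,0.6]

```text
time_s: 1.65
ee_pos: [428.8, -80.7, 184.1]
ee_rot: [180.0, 0.1, 3.2]
force: [-0.7, 0.3, 1.1]
gripper_width: 54.6
gripper_force: 0.0
```

Run:
```python
from h import *
import pickle
s=state();i=vision.camera_info("wrist");im=save("wrist","pics/w1.png")
pickle.dump(i,open("w1.pkl","wb"));print(s["time_s"],s["ee_pos"],s["ee_rot"],np.round(i["T"],2))
cv2.imwrite("pics/w1b.png",cv2.resize(im[:210,200:500,::-1],(800,560),interpolation=2))
```

```text
1.65 [428.78994872 -80.68230437 184.10558842] [1.79970219e+02 6.81557249e-02 3.18103372e+00] [[ 6.0000e-02  9.7000e-01  2.4000e-01  4.9611e+02]
 [-1.0000e+00  5.0000e-02  1.0000e-02 -7.8110e+01]
 [-0.0000e+00 -2.4000e-01  9.7000e-01  3.8426e+02]
 [ 0.0000e+00  0.0000e+00  0.0000e+00  1.0000e+00]]
```

View pics/w1.png

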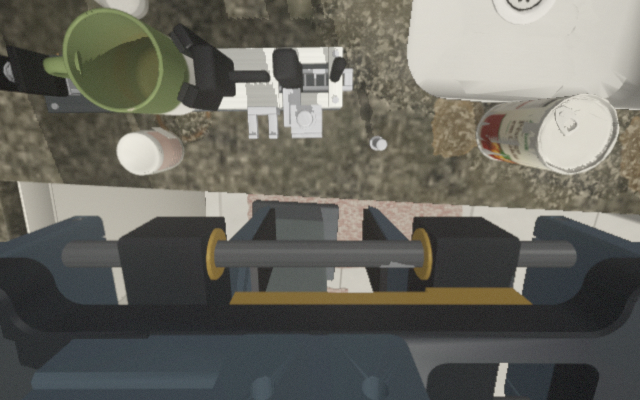

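The wrist view shows the fork with the pin's knob at about (304,118), the notch prongs at about (262,125), the trigger at (287,65) and the handle at (338,70). I'll enlarge it.

Run:
```python
import cv2
im=cv2.imread("pics/w1.png")[40:150,220:360]
cv2.imwrite("pics/w1c.png",cv2.resize(im,None,fx=5.4,fy=5.4,interpolation=2))
```

```text
(no output)
```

View pics/w1c.png

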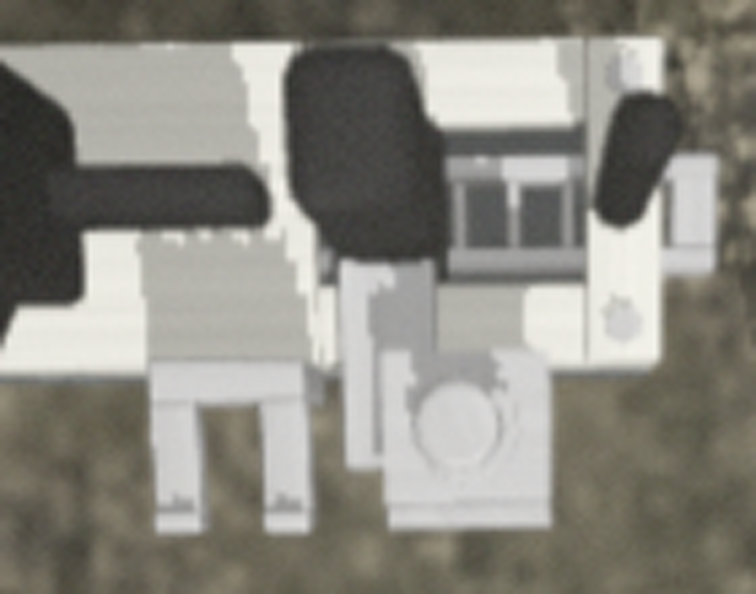

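Run:
```python
from h import *
import pickle
i=pickle.load(open("w1.pkl","rb"))
C=lambda u,v:(219.6+u/5.4,39.6+v/5.4)
A=lambda u,v:(229.64+u/3.5,164.64+v/3.5); B=lambda u,v:(224.63+u/3.75,139.63+v/3.75)
for k,c,a,b in[("pintop",(456,425),(469,119),(272,299)),("trig",(349,120),(399,84),(337,244)),("handle",(648,125),(438,43),(372,288))]:
    p,r=tri([ray("wrist",C(*c),i),ray("scene",A(*a)),ray("side",B(*b))]);print(k,p.round(1),np.round(r,1))
for k,c,z in[("knob",(456,425),100),("trigtop",(349,120),118),("handletop",(648,125),118),("seat",(232.5,435),60),("closedL",(205,403),60),("closedR",(260,403),60),("tipL",(180,515),60),("tipR",(288,515),60),("baseR",(660,40),6),("baseRnear",(660,372),6),("forkTL",(383,500),60),("forkTR",(552,500),60)]:
    print(k,atz("wrist",C(*c),z,i).round(1))
```

```text
pintop [499.7 -63.3 101.8] [0.9 0.7 1.5]
trig [546.1 -46.3 115.5] [1.1 0.8 1. ]
handle [548.2 -92.8 114.1] [1.  1.1 1.8]
knob [500.4 -63.8 100. ]
trigtop [546.3 -45.6 118. ]
handletop [548.2 -93.4 118. ]
seat [496.5 -16.3  60. ]
closedL [502.5 -10.7  60. ]
closedR [503.1 -21.8  60. ]
tipL [479.9  -5.6  60. ]
tipR [481.1 -27.9  60. ]
baseR [ 587.8 -101.2    6. ]
baseRnear [ 516.5 -106.6    6. ]
forkTL [485.2 -47.4  60. ]
forkTR [487.2 -82.2  60. ]
```

>>> servo_tool:
  rows:
    - [0.18,-0.033,0,0,0.5]
    - [0.359,-0.066,0.1,0,0.45]
    - [0.359,-0.066,0.25,0,0.45]
    - [0.359,-0.066,0.4,0,0.45]
    - [0.359,-0.066,0.5,0,0.45]
    - [0.359,-0.066,0.565,0,0.45]
    - [0.359,-0.066,0.565,0,0.45]
    - [0.359,-0.066,0.565,0,0.45]
    - [0.359,-0.066,0.565,0,0.45]

```text
time_s: 2.45
ee_pos: [500.8, -64.3, 72.5]
ee_rot: [180.0, -0.1, 3.0]
force: [0.8, -0.4, -0.0]
gripper_width: 40.6
gripper_force: 0.0
```

Run:
```python
from h import *
a=vision.grab_frame("scene")[185:260,300:400,::-1];b=vision.grab_frame("side")[175:275,240:373,::-1]
cv2.imwrite("pics/c.png",np.hstack([cv2.resize(a,(400,300),interpolation=2),cv2.resize(b,(400,300),interpolation=2)]))
print(state()["ee_pos"],state()["force"])
```

```text
[501.04705442 -63.83998117  72.82065893] [0.04405901 0.35907826 0.96764731]
```

View pics/c.png

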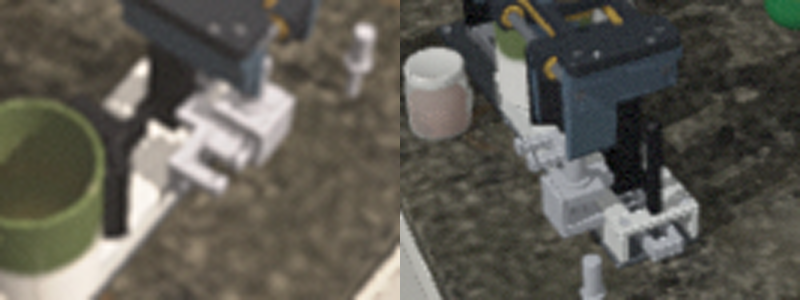

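The fingers straddle the knob and clear the fork. Next I'll grip and lift.

>>> servo_tool:
  rows:
    - [0,0,0,0,0]
    - [0,0,0,0,0]
    - [0,0,0,0,0]
    - [0,0,0,0,0]
    - [0,0,0,0,0]
    - [0,0,0,0,0]
  force: 25

```text
time_s: 3.05
ee_pos: [500.2, -63.0, 71.5]
ee_rot: [180.0, -0.0, 3.2]
force: [0.4, 0.1, 0.4]
gripper_width: 3.8
gripper_force: 0.0
```

>>> servo_tool:
  rows:
    - [0,0,-0.05,0,0]
    - [0,0,-0.1,0,0]
    - [0,0,-0.15,0,0]
    - [0,0,-0.2,0,0]
    - [0,0,-0.25,0,0]
    - [0,0,-0.3,0,0]
    - [0,0,-0.3,0,0]
    - [0,0,-0.3,0,0]
  force: 25

```text
time_s: 3.72
ee_pos: [500.6, -63.1, 132.2]
ee_rot: [180.0, -0.1, 3.1]
force: [-0.4, 0.4, -0.1]
gripper_width: 0.5
gripper_force: 0.0
```

Run:
```python
from h import *
print(state()["ee_pos"],state()["force"])
a=vision.grab_frame("scene")[160:260,290:410,::-1];b=vision.grab_frame("side")[165:265,240:360,::-1]
cv2.imwrite("pics/d.png",np.hstack([cv2.resize(a,(400,333),interpolation=2),cv2.resize(b,(400,333),interpolation=2)]))
```

```text
[500.55527914 -63.10980576 132.23603111] [-0.36973775  0.40225875 -0.08299648]
```

View pics/d.png

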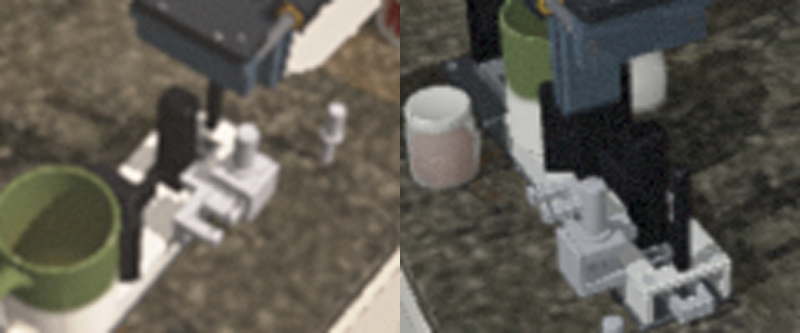

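The fingers closed on nothing, and the pin still stands in its bore. I'll check where the fingertips appear against where the pose says they are.

Run:
```python
from h import *
s=state();p=s["ee_pos"];print(s["gripper_width"],s["ee_rot"])
for n,o,k in(("scene",(290,160),0),("side",(240,165),400)):
    for q in(p,p+[0,0,60],p+[16,0,0],p+[-16,0,0],[500,-63,100]):
        u=proj(n,np.array(q,float))[0];print(n,np.round(q),((u-o)*400/120+[k,0]).round())
```

```text
0.5115159543086282 [-1.79995333e+02  4.84053439e-02  3.14823674e+00]
scene [500. -63. 131.] [250. 102.]
scene [500. -63. 191.] [259.  41.]
scene [516. -63. 131.] [231.  90.]
scene [484. -63. 131.] [270. 115.]
scene [500 -63 100] [246. 131.]
side [500. -63. 131.] [591. 143.]
side [500. -63. 191.] [586.  60.]
side [516. -63. 131.] [615. 136.]
side [484. -63. 131.] [567. 149.]
side [500 -63 100] [593. 183.]
```

Run:
```python
from h import *
# fingertip read off d.png (both views), closed fingers
S=lambda u,v:(290-.35+u*.3,160-.35+v*.3); D=lambda u,v:(240-.35+(u-400)*.3,165-.35+v*.3)
for a,b in(((250,94),(590,107)),((262,92),(562,105)),((235,85),(618,105))):
    p,r=tri([ray("scene",S(*a)),ray("side",D(*b))]);print(p.round(1),np.round(r,1))
# compare with start frames: silhouette of the gripper, per column lowest changed row, restricted around tcp
for n,f in(("scene","pics/a.png"),("side","pics/b.png")):
    a=cv2.imread(f).astype(int); b=vision.grab_frame(n)[:,:,::-1].astype(int)
    m=(cv2.GaussianBlur(np.abs(a-b).max(2).astype(np.float32),(3,3),0)>22)
    u=proj(n,state()["ee_pos"])[0].round().astype(int); print(n,"tcp px",u)
    for c in range(u[0]-24,u[0]+25,3):
        col=m[u[1]-60:u[1]+25,c]; r=np.where(col)[0]; print(c,r.max()+u[1]-60 if len(r) else None, end=" | ")
    print()
    for r in range(u[1]-20,u[1]+14,3): print(r,"".join("#" if x else "." for x in m[r,u[0]-40:u[0]+40]))
    cv2.imwrite(f"pics/{n}_d2.png",b)
```

```text
[499.9 -55.1 151.6] [3.1 3.1]
[486.6 -54.1 159.4] [1.7 1.7]
[515.4 -57.7 148.7] [5.3 5.3]
scene tcp px [365 191]
341 177 | 344 179 | 347 181 | 350 182 | 353 177 | 356 177 | 359 187 | 362 189 | 365 184 | 368 185 | 371 186 | 374 183 | 377 179 | 380 170 | 383 168 | 386 165 | 389 161 | 
171 ......#################################################.........................
174 ..........############################################..........................
177 ................#############..######################...........................
180 .....................#######.....###################............................
183 ................................###################.............................
186 ................................########.....##.................................
189 .....................................##.........................................
192 ................................................................................
195 ................................................................................
198 ...............................................
[... 834 characters left out ...]
.......############.....................................................
206 ................###########.....................................................
209 ................###########.....................................................
212 ................###########.....................................................
215 ................############.................................................###
218 .........############################...........#......................#########
221 ....#################################...................................########[ WARN:0@1.662] global loadsave.cpp:1063 imwrite_ Unsupported depth image for selected encoder is fallbacked to CV_8U.
```

Run:
```python
from h import *
for n,f,c,r in(("scene","a",range(353,381,3),range(176,204,2)),("side","b",range(284,314,3),range(188,218,2))):
    a=cv2.cvtColor(cv2.imread(f"pics/{f}.png"),6).astype(int);b=cv2.cvtColor(cv2.imread(f"pics/{n}_d2.png"),6).astype(int)
    print(n,list(c))
    for y in r: print(y," ".join("%3d/%3d"%(a[y,x],b[y,x]) for x in c))
```

```text
scene [353, 356, 359, 362, 365, 368, 371, 374, 377, 380]
176  89/ 53 100/ 44 219/ 52 219/ 67 218/ 64 219/120 220/ 70 219/ 81 219/187 217/223
178  64/ 58  55/ 58 179/ 46 219/ 52 220/ 77 221/ 91 219/ 65 220/ 74 219/188 220/222
180  59/ 61  56/ 63  97/ 59 149/ 64 201/ 98 218/ 63 222/ 67 220/ 73 218/219 215/222
182  56/ 64  55/ 63 104/ 63 109/ 65 108/ 99 124/ 59 183/ 70 183/ 68 115/105 111/110
184  54/ 58  59/ 64 114/ 66 110/ 63  97/ 94  96/ 62  96/ 75  88/ 83  98/ 99  88/ 88
186  48/ 43  60/ 59 101/ 65  97/ 62 105/ 99  96/ 89  97/ 84 108/110 101/100  86/ 89
188  46/ 41  69/ 68 114/103 106/ 66 114/107  96/ 98 103/102  93/ 95 104/106 103/105
190  45/ 39  69/ 66  95/ 94 117/109 111/112  85/ 84 101/101  97/ 94  89/ 89  86/ 86
192  45/ 37  65/ 62  78/ 77 101/103 101/ 98  89/ 89  86/ 85  85/ 83 106/105  94/ 96
194  43/ 37  74/ 74  71/ 73  90/ 91  85/ 86 102/105  85/ 84 113/116 118/122 101/100
196  39/ 32 161/165 109/112  97/ 98 107/108 111/110 100/103 118/121 110/109  92/ 95
198  69/ 70 244/247 228/234 203/207 205/214  99/100 122/125 102/100 105/106  78/ 78
200 186/192 247/250 243/246 205/216
[... 748 characters left out ...]
/ 21  17/ 19  17/  7  53/ 44
202   8/ 24  18/ 25  13/ 25  13/ 28  23/ 22  20/ 10  18/ 18  16/ 15  14/ 24  28/ 28
204  11/ 29  25/ 26  12/ 24  18/ 22  22/ 23  21/ 20  23/ 21  20/ 16  30/ 26  23/ 18
206  12/ 23  16/ 26   6/ 25   7/ 24  21/ 15   8/ 19  28/ 22  16/ 25  34/ 25  42/ 31
208   5/ 23  19/ 34  12/ 21  10/ 31  19/ 15  30/ 29  17/ 20  24/ 19  35/ 27  44/ 24
210  16/ 22  21/ 22  23/ 32  21/ 29  21/ 25  23/ 26  22/ 30  18/ 18  24/ 33  26/ 22
212  20/ 24  16/ 27  21/ 26  19/ 28  18/ 18  20/ 26  22/ 37  16/ 22  28/ 30  27/ 30
214  18/ 24  15/ 24   8/ 27  14/ 26  18/ 18  19/ 20  11/ 25  24/ 28  28/ 31  31/ 28
216  41/ 81  46/ 72  39/ 70  11/ 30  17/  9  17/ 15   6/ 21  18/ 29  28/ 23  24/ 17
```

Run:
```python
from h import *
# c.png : scene crop origin (300,185) x4 ; side crop origin (240,175) x3.007
g=cv2.cvtColor(cv2.imread("pics/c.png"),6).astype(int)
p=np.array([500.9,-64,72.7])
for z in(0,27):
  for y in(-20,20,-34,34):
    for x in(-16,16):
      q=p+[x,y,z]; print(z,y,x,"scene",((proj("scene",q)[0]-[300,185])*4).round(),"side",((proj("side",q)[0]-[240,175])*[400/133,3]+[400,0]).round())
print("side cols 540..620 step 8, rows 130..200")
for r in range(120,196,5): print(r,g[r,536:640:8])
print("scene")
for r in range(60,130,5): print(r,g[r,220:300:8])
```

```text
0 -20 -16 scene [293.  77.] side [567. 188.]
0 -20 16 scene [249.  49.] side [610. 175.]
0 20 -16 scene [252. 120.] side [547. 156.]
0 20 16 scene [207.  91.] side [588. 144.]
0 -34 -16 scene [307.  63.] side [575. 199.]
0 -34 16 scene [263.  35.] side [617. 187.]
0 34 -16 scene [237. 135.] side [540. 145.]
0 34 16 scene [192. 105.] side [581. 134.]
27 -20 -16 scene [298.  49.] side [565. 157.]
27 -20 16 scene [253.  20.] side [608. 145.]
27 20 -16 scene [256.  92.] side [545. 126.]
27 20 16 scene [210.  62.] side [586. 114.]
27 -34 -16 scene [312.  34.] side [573. 168.]
27 -34 16 scene [267.   6.] side [616. 156.]
27 34 -16 scene [241. 108.] side [538. 115.]
27 34 16 scene [195.  77.] side [579. 104.]
side cols 540..620 step 8, rows 130..200
120 [28 19 23 31 87 65 65 63 63 61 50 27 20]
125 [113 111 111  28  89  65  65  67  67  66  46  23  24]
130 [192 191 177  67  85  64  66  68  62  63  36  18  22]
135 [171 174 172 161  83  59  65  66  66  65  38  23  15]
140 [170 160 149 165  87  67  63  64  64  72  42  16  24]
145 [130 123 147 165  90  62  70  68  65  58  32  18  18]
150 [132 161
[... 509 characters left out ...]

195 [ 70 138 152 160 169 157 137 126 122 127  81  80  93]
scene
60 [ 62  57  53  78  96 107 168  92 101  92]
65 [ 64  60  61  92  98 110 163  86  72  62]
70 [ 62  64  64  84  91 104 138  85  69  58]
75 [ 65  60  63  77  90 113 127  91  77  62]
80 [116  79  59  75  87 121 135  96  83  72]
85 [181 146  67  78  79 126 187 147  96  82]
90 [192 172 106  79  78 135 223 214 149  92]
95 [171 150 134  92  89 150 225 229 203 139]
100 [188 166 138 119 132 179 224 224 220 178]
105 [221 206 144 161 185 203 211 216 226 162]
110 [184 213 192 179 198 213 212 220 211 135]
115 [125 170 219 204 207 218 222 226 192 125]
120 [127 119 175 221 226 223 221 208 183 115]
125 [158 126 122 172 215 220 223 188 177 105]
```

Run:
```python
from h import *
p=np.array([500.6,-63.1,131.5])
for z in(79,79+33):
  for x in(-38,38):
    for y in(-89,89): print(z,x,y,"side",proj("side",p+[x,y,z])[0].round(),"scene",proj("scene",p+[x,y,z])[0].round())
a=cv2.imread("pics/b.png").astype(int);b=cv2.imread("pics/side_d2.png").astype(int)
m=np.abs(a-b).max(2)>22
print("side mask every 2 rows, cols 240..360")
for r in range(130,206,3): print(r,"".join("#" if x else "." for x in m[r,240:370:2]))
```

```text
79 -38 -89 side [294. 203.] scene [408. 151.]
79 -38 89 side [263. 159.] scene [357. 202.]
79 38 -89 side [333. 192.] scene [378. 135.]
79 38 89 side [297. 151.] scene [326. 182.]
112 -38 -89 side [293. 187.] scene [411. 139.]
112 -38 89 side [262. 145.] scene [358. 191.]
112 38 -89 side [333. 177.] scene [380. 123.]
112 38 89 side [296. 137.] scene [326. 170.]
side mask every 2 rows, cols 240..360
130 ...........#....##.#.#############............................###
133 ...............####..##############...........................###
136 ..........#.##.#.##################...........................###
139 ..........#..##.###################................#..........###
142 ..........#.#....##.###############................###........###
145 ...........####.####.############................#######...#.####
148 ...........#..##...####.##########.###..........#########.#######
151 ................###.#.########...##.###.........########.....####
154 ................#.#.#########..####.#########.#.#######......####
157 ................##..##.##....######################........##.##
[... 421 characters left out ...]

178 ................########################.###....................#
181 ..........##....######################..........................#
184 ......########..#################................................
187 ..##.#.########.#############.###.........................####.##
190 ####....##############.##########......................########..
193 #..........##########..##########.......................###......
196 #.......#############.#########........................###.......
199 ##########.####.######.####...........................##..#####..
202 .#######........######................#...............##..##.####
205 #...............######.#.............................##.#######.#
```

The whole tool sits about 33 mm higher than the reported z. The fingertips and gripper body agree on this in both fixed views, which explains the miss. I'll reopen and go lower, checking the tip height by image before gripping.

>>> servo_tool:
  rows:
    - [0,0,0,0,0.45]
    - [0,0,0,0,0.45]
    - [0,0,0,0,0.45]
    - [0,0,0.1,0,0.45]
    - [0,0,0.2,0,0.45]
    - [0,0,0.3,0,0.45]
    - [0,0,0.37,0,0.45]
    - [0,0,0.42,0,0.45]
    - [0,0,0.42,0,0.45]
    - [0,0,0.42,0,0.45]

```text
time_s: 4.75
ee_pos: [500.2, -63.1, 47.4]
ee_rot: [-180.0, 0.0, 3.1]
force: [-0.0, -0.4, 0.2]
gripper_width: 41.1
gripper_force: 0.0
```

```bash
cat > tip.py <<'E'
from h import *
s=state();p=s["ee_pos"];print(s["time_s"],p.round(1),s["force"].round(1),s["gripper_width"])
g=cv2.cvtColor(vision.grab_frame("side"),7).astype(int);w=s["gripper_width"]/2+13.5
yaw=np.radians(s["ee_rot"][2]);X=np.array([np.cos(yaw),np.sin(yaw),0]);Y=np.array([np.sin(yaw),-np.cos(yaw),0])
for t in(-8,0,8):   # walk up near finger's outer face, find the grey level there against height
    z=np.arange(-12,60,3); uv=proj("side",p+t*X+w*Y+np.outer(z,[0,0,1]))
    print(t,[(int(p[2]+a),int(v)) for a,v in zip(z,cv2.remap(g.astype(np.float32),uv[:,None,0].astype(np.float32),uv[:,None,1].astype(np.float32),1)[:,0])])
E
python3 tip.py
```

```text
4.75 [500.2 -63.1  47.4] [-0.  -0.4  0.2] 41.14163253261186
-8 [(35, 58), (38, 58), (41, 75), (44, 106), (47, 126), (50, 141), (53, 142), (56, 113), (59, 108), (62, 104), (65, 108), (68, 119), (71, 125), (74, 137), (77, 158), (80, 158), (83, 107), (86, 59), (89, 63), (92, 67), (95, 64), (98, 65), (101, 65), (104, 64)]
0 [(35, 96), (38, 101), (41, 107), (44, 120), (47, 123), (50, 141), (53, 156), (56, 112), (59, 109), (62, 118), (65, 123), (68, 120), (71, 110), (74, 111), (77, 136), (80, 156), (83, 126), (86, 64), (89, 66), (92, 67), (95, 66), (98, 65), (101, 70), (104, 63)]
8 [(35, 175), (38, 180), (41, 179), (44, 183), (47, 189), (50, 189), (53, 188), (56, 172), (59, 133), (62, 126), (65, 127), (68, 128), (71, 115), (74, 91), (77, 101), (80, 109), (83, 90), (86, 62), (89, 65), (92, 63), (95, 65), (98, 64), (101, 64), (104, 65)]
```

The tip is at about z=84 with 47 reported, so the offset is about 36 mm. I'll go down 14 more and grip.

>>> servo_tool:
  rows:
    - [0,0,0.035,0,0.45]
    - [0,0,0.07,0,0.45]
    - [0,0,0.07,0,0.45]
    - [0,0,0.07,0,0]
    - [0,0,0.07,0,0]
    - [0,0,0.07,0,0]
    - [0,0,0.07,0,0]
    - [0,0,0.07,0,0]
    - [0,0,0.07,0,0]
  force: 25

```text
time_s: 5.55
ee_pos: [500.5, -63.1, 34.4]
ee_rot: [180.0, -0.1, 3.2]
force: [-1.2, 0.5, 5.5]
gripper_width: 15.1
gripper_force: 35.5
```

>>> servo_tool:
  rows:
    - [0,0,-0.03,0,0]
    - [0,0,-0.08,0,0]
    - [0,0,-0.14,0,0]
    - [0,0,-0.2,0,0]
    - [0,0,-0.26,0,0]
    - [0,0,-0.32,0,0]
    - [0,0,-0.32,0,0]
    - [0,0,-0.32,0,0]

```text
time_s: 6.22
ee_pos: [500.6, -63.1, 98.3]
ee_rot: [180.0, -0.1, 3.2]
force: [-0.1, 0.3, -1.1]
gripper_width: 15.1
gripper_force: 34.7
```

Run:
```python
from h import *
s=state();print(s["ee_pos"].round(1),s["force"].round(1),s["gripper_width"],s["gripper_force"])
for n in("scene","side"):
    g=cv2.cvtColor(vision.grab_frame(n),7); cv2.imwrite(f"pics/{n}_e.png",g)
    p=s["ee_pos"].copy(); 
    for off in(0,):
        z=np.arange(60,176,4.);uv=proj(n,np.c_[np.full_like(z,p[0]),np.full_like(z,p[1]),z]).round().astype(int)
        for d in range(-8,9,2): print(n,d,[int(g[v,u+d]) for u,v in uv])
        print("z",z.astype(int))
```

```text
[500.6 -63.1  98.3] [-0.1  0.3 -1.1] 15.1133515693072 34.732824862003326
scene -8 [207, 177, 174, 170, 209, 172, 147, 196, 243, 251, 242, 211, 114, 58, 64, 62, 62, 52, 51, 44, 49, 59, 74, 77, 83, 78, 76, 77, 78]
scene -6 [225, 220, 231, 243, 243, 236, 233, 242, 248, 252, 248, 136, 71, 60, 63, 65, 59, 52, 49, 50, 62, 71, 74, 104, 125, 106, 81, 77, 77]
scene -4 [223, 222, 225, 231, 231, 234, 231, 235, 243, 235, 164, 63, 59, 60, 62, 67, 61, 62, 57, 63, 74, 74, 81, 88, 88, 77, 74, 79, 78]
scene -2 [199, 221, 224, 223, 222, 207, 186, 181, 181, 143, 88, 90, 89, 83, 86, 87, 92, 93, 79, 70, 70, 72, 76, 75, 75, 74, 72, 78, 74]
scene 0 [176, 178, 214, 224, 211, 173, 134, 122, 115, 115, 113, 127, 103, 87, 85, 90, 96, 84, 93, 99, 96, 82, 69, 66, 73, 74, 76, 69, 52]
scene 2 [149, 187, 222, 227, 207, 168, 145, 146, 151, 155, 154, 115, 82, 61, 58, 61, 64, 66, 69, 79, 97, 106, 86, 110, 99, 94, 84, 55, 64]
scene 4 [219, 224, 226, 214, 138, 94, 85, 87, 92, 93, 89, 92, 89, 90, 87, 87, 84, 98, 97, 97, 92, 97, 123, 124, 132, 134, 132, 99, 103]
scene 6 [222, 226, 215, 171, 100, 93, 91, 82, 84, 91, 98, 119
[... 969 characters left out ...]
, 64, 65, 64, 62, 66, 69, 68, 68, 65, 80, 68, 70]
side 2 [160, 164, 165, 164, 155, 133, 129, 127, 122, 155, 182, 88, 33, 27, 42, 53, 65, 65, 65, 65, 66, 58, 65, 79, 75, 73, 65, 65, 70]
side 4 [163, 164, 154, 158, 130, 128, 123, 156, 143, 89, 52, 19, 27, 27, 34, 40, 67, 65, 64, 68, 65, 64, 62, 67, 68, 70, 60, 57, 68]
side 6 [164, 131, 111, 160, 159, 130, 145, 98, 121, 28, 24, 30, 22, 30, 29, 28, 61, 64, 66, 66, 63, 66, 63, 70, 66, 61, 59, 63, 65]
side 8 [118, 108, 125, 160, 148, 100, 56, 28, 14, 33, 25, 34, 26, 30, 23, 20, 44, 65, 67, 63, 61, 62, 66, 67, 69, 58, 61, 56, 62]
z [ 60  64  68  72  76  80  84  88  92  96 100 104 108 112 116 120 124 128
 132 136 140 144 148 152 156 160 164 168 172]
```

The pin is held and lifted. Next I'll carry it over the notch and lower it most of the way.

>>> servo_tool:
  rows:
    - [-0.002,-0.1,0,0,0]
    - [-0.005,-0.2,0,0,0]
    - [-0.005,-0.238,0,0,0]
    - [-0.005,-0.238,0,0,0]
    - [-0.005,-0.238,0,0,0]
    - [-0.005,-0.238,0.05,0,0]
    - [-0.005,-0.238,0.09,0,0]
    - [-0.005,-0.238,0.09,0,0]
    - [-0.005,-0.238,0.09,0,0]

```text
time_s: 7.07
ee_pos: [495.8, -16.0, 78.4]
ee_rot: [-180.0, 0.1, 3.1]
force: [-0.6, -0.3, 0.0]
gripper_width: 15.7
gripper_force: 34.7
```

Run:
```python
from h import *
s=state();p=s["ee_pos"];print(p.round(1),s["force"].round(1),s["gripper_width"])
# shank should end ~2mm above the plate: rows of scene/side pictures across the shank
for n in("scene","side"):
    g=cv2.cvtColor(vision.grab_frame(n),7); a=cv2.cvtColor(cv2.imread(f"pics/{'a' if n=='scene' else 'b'}.png"),6)
    for z in range(48,104,4):
        u,v=proj(n,np.array([496.5,-15.7,z]))[0].round().astype(int)
        print(n,z,(u,v)," ".join("%d/%d"%(a[v,x],g[v,x]) for x in range(u-10,u+11)))
```

```text
[495.8 -16.   78.4] [-0.6 -0.3  0. ] 15.710871083161969
scene 48 (np.int64(351), np.int64(226)) 151/160 125/148 118/168 121/194 126/214 135/224 142/226 142/222 136/203 118/172 98/138 70/90 68/69 79/78 83/86 86/92 90/94 107/115 146/153 151/160 121/128
scene 52 (np.int64(351), np.int64(225)) 159/169 153/187 147/219 140/227 135/223 131/220 133/214 137/202 134/170 108/124 88/101 72/73 70/76 83/85 95/100 108/113 116/120 128/136 171/182 183/195 145/152
scene 56 (np.int64(351), np.int64(224)) 167/179 167/196 157/222 146/231 139/224 131/209 125/188 134/170 134/146 103/107 95/101 93/104 86/101 96/110 125/132 147/158 151/162 153/162 192/201 211/220 179/190
scene 60 (np.int64(351), np.int64(223)) 169/177 167/182 159/195 150/208 143/197 138/170 128/146 125/136 119/123 104/108 103/116 108/136 115/141 143/155 175/182 194/203 192/205 186/194 192/202 205/216 191/203
scene 64 (np.int64(351), np.int64(222)) 170/179 167/176 163/168 156/160 149/137 145/102 136/99 127/107 127/109 121/111 119/121 138/146 166/170 190/195 208/216 213/224 213/224 209/218 189/199 173/182 169/181
scene 68 (np.int64(351), np.in
[... 3697 characters left out ...]
 19/27
side 88 (np.int64(289), np.int64(213)) 101/178 106/179 113/183 110/185 42/76 10/33 25/73 24/135 16/149 17/137 3/114 20/64 10/27 15/29 2/23 21/24 19/29 19/27 20/17 16/19 16/28
side 92 (np.int64(289), np.int64(211)) 107/183 109/185 122/171 119/145 39/59 9/32 23/81 21/145 24/145 6/132 25/103 9/60 12/24 12/14 19/26 19/32 21/21 18/25 12/33 20/20 25/27
side 96 (np.int64(289), np.int64(210)) 109/163 121/191 124/187 114/143 42/75 16/47 26/54 13/90 21/96 23/99 24/99 23/61 25/29 17/28 21/24 16/30 14/21 21/27 21/22 23/22 23/37
side 100 (np.int64(288), np.int64(209)) 120/196 122/195 125/197 120/190 95/145 31/85 8/61 20/51 14/49 15/59 18/71 14/72 2/58 9/33 14/29 20/29 24/19 23/28 21/20 12/21 25/20
```

>>> servo_tool:
  rows:
    - [0,0,0.04,0,0]
    - [0,0,0.08,0,0]
    - [0,0,0.11,0,0]
    - [0,0,0.14,0,0]
    - [0,0,0.14,0,0]

```text
time_s: 7.58
ee_pos: [495.3, -15.5, 49.9]
ee_rot: [-180.0, 0.2, 3.2]
force: [0.4, -0.4, -1.3]
gripper_width: 15.6
gripper_force: 34.7
```

No contact, with the tip about 24 mm below the plate top. I'll lower the rest.

>>> servo_tool:
  rows:
    - [0,0,0.03,0,0]
    - [0,0,0.06,0,0]
    - [0,0,0.073,0,0]
    - [0,0,0.073,0,0]
    - [0,0,0.073,0,0]

```text
time_s: 8.0
ee_pos: [496.5, -15.6, 36.7]
ee_rot: [180.0, 0.0, 3.2]
force: [0.6, 0.2, -1.0]
gripper_width: 15.3
gripper_force: 34.7
```

>>> servo_tool:
  rows:
    - [0,0,0.008,0,0]
    - [0,0,0.008,0,0]
    - [0,0,0.008,0,0]
  force: 10

```text
time_s: 8.25
ee_pos: [496.6, -15.6, 35.4]
ee_rot: [180.0, -0.0, 3.1]
force: [0.2, 0.1, -0.9]
gripper_width: 15.7
gripper_force: 18.9
```

>>> servo_tool:
  rows:
    - [0,0,0,0,0.2]
    - [0,0,0,0,0.3]
    - [0,0,0,0,0.3]
    - [0,0,0,0,0.3]
    - [0,0,0,0,0.3]

```text
time_s: 8.67
ee_pos: [496.6, -15.6, 35.3]
ee_rot: [180.0, -0.0, 3.2]
force: [-0.6, 0.8, 0.5]
gripper_width: 27.6
gripper_force: 0.0
```

>>> servo_tool:
  rows:
    - [0,0,-0.1,0,0.3]
    - [0,0,-0.25,0,0.3]
    - [0,0,-0.4,0,0.3]
    - [0,0,-0.55,0,0.3]
    - [-0.2,0,-0.55,0,0.3]
    - [-0.35,0.1,-0.55,0,0.3]
    - [-0.35,0.15,-0.55,0,0.3]
    - [-0.35,0.15,-0.55,0,0.3]

```text
time_s: 9.33
ee_pos: [427.4, -50.6, 145.7]
ee_rot: [179.9, -0.1, 3.0]
force: [0.0, -0.5, -0.2]
gripper_width: 27.2
gripper_force: 0.0
```

Run:
```python
from h import *
import pickle
s=state();i=vision.camera_info("wrist");im=save("wrist","pics/w2.png");pickle.dump(i,open("w2.pkl","wb"))
print(s["time_s"],s["ee_pos"].round(1),np.array(i["T"])[:3,3].round(1))
a=cv2.imread("pics/a.png").astype(int);b=cv2.imread("pics/b.png").astype(int)
g=cv2.cvtColor(im,7)
# knob: expected bright disc near the seat at z=100, wrist view
u,v=proj("wrist",np.array([496,-15.7,100]),i)[0].round().astype(int);print("expect knob",u,v,"bore",proj("wrist",np.array([500,-63.5,60]),i)[0].round())
for y in range(v-16,v+22,2): print(y," ".join("%3d"%g[y,x] for x in range(u-20,u+21,2)))
bu=proj("wrist",np.array([500,-63.5,60]),i)[0].round().astype(int)
print("bore")
for y in range(bu[1]-10,bu[1]+11,2): print(y," ".join("%3d"%g[y,x] for x in range(bu[0]-16,bu[0]+17,2)))
```

```text
9.3333 [427.4 -50.6 145.7] [494.3 -48.1 345.9]
expect knob 280 120 bore [335. 119.]
104 234 235 235 194 178 173 172 170 170 168 169 169 166 169 169 170 175 175 175 176 174
106 217 216 214 173 153 202 203 168 157 159 158 161 159 159 161 164 194 210 210 208 206
108 157 158 154 152 150 210 209 187 160 158 159 158 156 159 159 160 171 210 211 213 209
110 109 106 106 111 134 210 211 212 170 155 170 175 163 163 161 158 175 194 212 214 210
112 103  97 105 106 129 205 207 180 157 197 208 209 208 196 146 154 203 179 204 204 203
114  98 101 104 111 121 192 194 152 160 203 210 211 214 217 191 136 179 209 179 203 206
116  91 100 109 123 130 204 199 154 164 202 207 211 212 216 214 155 144 209 197 210 213
118  92  93 106 134 137 202 176 155 162 204 207 211 212 214 218 175 139 204 209 209 212
120  90  95 111 138 139 200 177 156 171 207 207 208 213 211 216 191 148 191 212 206 212
122  96  97 110 130 131 199 201 162 206 210 209 208 211 209 213 178 156 203 209 207 212
124 101 102 107 119 117 200 206 197 209 209 209 209 210 211 212 172 172 209 199 209 211
126 108  97 105 114 117 198 205 207 199 209 209 
[... 752 characters left out ...]
 213 213 211 212 210 209 210 210 211 210 210 209 209
113 212 212 213 213 213 212 206 170 158 168 195 209 210 209 211 210 209
115 213 213 213 213 213 209 147 110 108 117 142 197 211 214 213 211 211
117 215 216 214 216 216 186 116 110 108 106 127 168 213 214 215 213 213
119 212 211 212 213 210 166 109 108 106 102 121 155 210 212 212 210 210
121 210 211 210 211 210 180 105 110 114 111 128 167 209 210 211 208 208
123 211 212 211 211 211 204 145 123 127 129 144 202 210 210 210 212 208
125 212 212 212 211 212 213 204 179 163 177 204 213 211 209 211 211 208
127 211 213 211 212 213 211 212 212 210 212 211 212 210 211 209 211 210
129 208 210 210 209 209 210 211 210 210 210 210 210 211 210 211 210 210
```

The pin hangs in the notch: the knob disc is at (283,119), centred over the slot, and the empty bore shows dark at (334,119). Next I'll turn and go over the trigger.

>>> servo_tool:
  rows:
    - [0.15,0,0,-0.07,0.45]
    - [0.3,0.005,0,-0.14,0.45]
    - [0.45,0.009,0,-0.22,0.45]
    - [0.594,0.009,0,-0.3,0.45]
    - [0.594,0.009,0,-0.38,0.45]
    - [0.594,0.009,0,-0.46,0.45]
    - [0.594,0.009,0,-0.54,0.45]
    - [0.594,0.009,0,-0.62,0.45]
    - [0.594,0.009,0,-0.7,0.45]
    - [0.594,0.009,0,-0.78,0.45]
    - [0.594,0.009,0,-0.86,0.45]
    - [0.594,0.009,0,-0.94,0.45]
    - [0.594,0.009,0,-0.994,0.45]
    - [0.594,0.009,0,-0.994,0.45]
    - [0.594,0.009,0,-0.994,0.45]
    - [0.594,0.009,0,-0.994,0.45]

```text
time_s: 10.72
ee_pos: [547.6, -44.2, 144.9]
ee_rot: [-180.0, -0.0, 92.5]
force: [-0.9, 0.4, -0.2]
gripper_width: 41.1
gripper_force: 0.0
```

>>> servo_tool:
  rows:
    - [-0.01,-0.006,0.1,0,0.45]
    - [-0.01,-0.006,0.25,0,0.45]
    - [-0.01,-0.006,0.4,0,0.45]
    - [-0.01,-0.006,0.5,0,0.45]
    - [-0.01,-0.006,0.525,0,0.45]
    - [-0.01,-0.006,0.525,0,0.45]
    - [-0.01,-0.006,0.525,0,0.45]

```text
time_s: 11.3
ee_pos: [546.9, -46.7, 41.0]
ee_rot: [179.9, 0.0, 92.6]
force: [0.2, -0.3, 0.1]
gripper_width: 41.0
gripper_force: 0.0
```

Run:
```python
from h import *
s=state();print(s["ee_pos"].round(1),s["force"].round(1),s["gripper_width"])
save("scene","pics/s0.png");save("side","pics/t0.png")
```

```text
[546.9 -46.7  41. ] [ 0.2 -0.3  0.1] 41.017324877322004
```

>>> servo_tool:
  rows:
    - [0,0,0,0,0.1]
    - [0,0,0,0,0.1]
    - [0,0,0,0,0.1]
    - [0,0,0,0,0.1]
    - [0,0,0,0,0.1]
  force: 40

```text
time_s: 11.82
ee_pos: [545.0, -46.9, 41.2]
ee_rot: [-179.9, 0.0, 92.7]
force: [-4.6, -0.3, 5.0]
gripper_width: 26.0
gripper_force: 40.0
```

It's gripped at 26 mm, which matches the trigger's width. A trial pull of 8 mm.

>>> servo_tool:
  rows:
    - [-0.02,-0.003,0,0,0.1]
    - [-0.04,-0.003,0,0,0.1]
    - [-0.04,-0.003,0,0,0.1]
    - [-0.04,-0.003,0,0,0.1]

```text
time_s: 12.15
ee_pos: [545.6, -54.6, 41.1]
ee_rot: [180.0, -0.0, 92.7]
force: [-2.7, 2.6, 5.5]
gripper_width: 26.2
gripper_force: 40.0
```

>>> servo_tool:
  rows:
    - [-0.03,0,0,0,0.1]
    - [-0.06,0,0,0,0.1]
    - [-0.09,0,0,0,0.1]
    - [-0.09,0,0,0,0.1]
    - [-0.09,0,0,0,0.1]

```text
time_s: 12.57
ee_pos: [546.8, -72.0, 41.1]
ee_rot: [180.0, -0.1, 92.6]
force: [-1.2, 4.6, 5.4]
gripper_width: 26.1
gripper_force: 40.0
```

Run:
```python
from h import *
s=state();print(s["ee_pos"].round(1),s["force"].round(1),s["gripper_width"])
save("scene","pics/s1.png");save("side","pics/t1.png")
# motion of far jaw: optical match of the far-jaw patch along the clamp axis
for A,B,n in(("s0","s1","scene"),("t0","t1","side")):
    a=cv2.imread(f"pics/{A}.png",0);b=cv2.imread(f"pics/{B}.png",0)
    o=np.array([546.2,-46.4,0]);cx=np.array([.044,-1,0])
    print(n,[(x,z,proj(n,o+cx*(x-71)+[0,0,z])[0].round().tolist()) for x,z in((-235,118),(-190,118),(-178,88),(-101,88),(-235,6))])
    d=cv2.absdiff(a,b)>18; ys,xs=np.where(d); 
    for r in range(230,325,4) if n=="scene" else range(145,215,4): print(r,"".join("#" if d[r:r+4,c:c+4].sum()>3 else "." for c in (range(230,350,4) if n=="scene" else range(240,330,4))))
```

```text
[546.8 -72.   41.1] [-1.2  4.6  5.4] 26.075608031065517
scene [(-235, 118, [246.0, 288.0]), (-190, 118, [263.0, 271.0]), (-178, 88, [269.0, 274.0]), (-101, 88, [294.0, 247.0]), (-235, 6, [255.0, 310.0])]
230 ..............................
234 ..............................
238 ..............................
242 ..............................
246 #.............##..............
250 ##............................
254 ..###.........................
258 ....##........#...............
262 .........###..##..............
266 .......######.................
270 .......#######................
274 .......#########..............
278 ......#.######.#.....#........
282 ......#######........###......
286 ......##..##..........###.....
290 ......##..##............#.....
294 ......##..##..................
298 .......##.##.........###......
302 ##.....####............##.....
306 ..#......#....................
310 ...##......................#..
314 .....##.......................
318 .......##..................#..
322 ........#.................##..
side [(-235, 118, [264.0, 145.0]), (-190, 118, [270.0, 153.0]), (-178, 88, [273.0, 165.0]), (-101, 88, [284.0, 178.0]), (-235, 6, [267.0, 181.0])]
145 ...........###########.
149 ......#....#.##########
153 .....####.....#########
157 ....##..#......########
161 .....#..#......########
165 .....#.........####.###
169 .....#.........#####.##
173 .....#.#####...####...#
177 .....#.######...#######
181 .....####.......#######
185 .....###.#....######.##
189 ..#.....#....##########
193 ##......####.#######..#
197 .........##########.###
201 .........##########.##.
205 ..........#.######....#
209 ...........########...#
213 ............########..#
```

```bash
cat > jaw.py <<'E'
from h import *
def rectify(f):
    """vertical plane through clamp axis (y=0 face of clamp): image over clamp x -270..-90, z 0..130, 2 px/mm"""
    g=cv2.imread(f,0).astype(np.float32); X,Z=np.meshgrid(np.arange(-270,-90,.5),np.arange(130,30,-.5))
    o=np.array([546.2,-46.4,0]);cx=np.array([.044,-.999,0])
    P=o+(X[...,None]-71)*cx+Z[...,None]*[0,0,1]
    uv=proj("scene",P.reshape(-1,3)).reshape(X.shape+(2,)).astype(np.float32)
    return cv2.remap(g,uv[...,0],uv[...,1],2)
def profile(r):  # dark runs along x at some heights
    for z in(112,104,96,88,80,72,60):
        row=r[int((130-z)*2)]; print(z," ".join("%d"%v for v in row[::8]))
E
python3 - <<'E'
from jaw import *
for f in("pics/s0.png","pics/s1.png"):
    r=rectify(f); print(f,"x=",list(range(-270,-90,4))); profile(r)
E
```

```text
pics/s0.png x= [-270, -266, -262, -258, -254, -250, -246, -242, -238, -234, -230, -226, -222, -218, -214, -210, -206, -202, -198, -194, -190, -186, -182, -178, -174, -170, -166, -162, -158, -154, -150, -146, -142, -138, -134, -130, -126, -122, -118, -114, -110, -106, -102, -98, -94]
112 56 60 62 66 60 53 58 60 59 72 77 72 65 40 35 39 41 46 62 63 61 38 37 43 78 86 67 66 62 50 54 61 67 66 67 72 78 108 123 131 136 133 133 90 100
104 58 65 65 65 66 56 57 63 56 57 65 65 63 45 29 41 41 45 51 51 62 36 32 39 47 92 78 85 83 54 52 57 63 68 69 71 69 88 129 134 135 139 139 134 82
96 77 60 66 66 62 59 59 68 66 58 57 61 60 42 35 36 40 43 43 74 76 60 59 39 42 59 82 84 99 94 78 61 57 62 71 71 71 91 136 136 120 99 113 129 129
88 89 58 60 61 58 61 61 61 65 65 62 59 67 44 32 33 34 40 43 78 117 102 95 92 35 44 71 88 90 105 112 99 68 63 67 69 83 125 164 153 127 113 70 76 105
80 84 68 58 67 63 56 59 57 61 66 62 55 60 41 30 34 37 39 44 55 129 128 127 125 76 39 46 77 86 72 83 79 71 62 64 68 86 147 184 157 129 133 106 66 69
72 79 80 57 70 71 58 59 56 61 65 64 58 59 41 30 34 37 37 41 44 88 136 124 119 104 35 
[... 823 characters left out ...]
0 62 69 74 70 36 32 38 44 47 57 74 72 70 65 37 45 73 80 63 60 61 68 69 71 89 112 113 103 89 113 128 132
88 92 83 66 63 59 59 64 61 66 67 60 60 64 64 59 64 67 31 32 32 38 40 44 104 106 118 106 72 40 52 106 101 70 65 70 69 82 127 165 156 129 116 70 76 105
80 85 80 74 66 62 57 60 62 62 64 65 58 62 62 57 55 56 34 50 34 39 39 46 70 136 130 132 125 53 43 60 82 71 62 69 68 91 150 185 158 130 131 107 67 68
72 78 85 83 70 70 62 61 58 63 64 64 58 57 55 57 58 55 33 74 39 34 39 43 49 102 125 116 126 87 34 46 67 80 78 70 63 99 124 173 172 131 131 134 100 66
60 82 87 81 75 62 63 94 102 64 63 62 64 68 67 68 53 44 41 35 56 36 34 38 38 49 106 119 101 94 55 38 45 65 75 73 73 86 157 136 163 161 145 138 136 117
```

The jaw advanced about 15 mm on the first pump. Now I'll return the trigger and pull again in steps.

>>> servo_tool:
  rows:
    - [0.04,0,0,0,0.1]
    - [0.08,0,0,0,0.1]
    - [0.12,0,0,0,0.1]
    - [0.13,0,0,0,0.1]
    - [0.13,0,0,0,0.1]
    - [0.13,0,0,0,0.1]

```text
time_s: 13.17
ee_pos: [545.0, -46.9, 41.1]
ee_rot: [-180.0, 0.0, 92.7]
force: [-2.5, 1.7, 6.6]
gripper_width: 25.8
gripper_force: 40.0
```

>>> servo_tool:
  rows:
    - [-0.03,0,0,0,0.1]
    - [-0.06,0,0,0,0.1]
    - [-0.08,0,0,0,0.1]
    - [-0.08,0,0,0,0.1]
    - [-0.08,0,0,0,0.1]

```text
time_s: 13.58
ee_pos: [546.1, -62.0, 41.1]
ee_rot: [180.0, -0.1, 92.7]
force: [-1.9, 5.3, 6.6]
gripper_width: 26.4
gripper_force: 40.0
```

```bash
cat >> jaw.py <<'E'
def shot(k):
    s=state();print(s["time_s"],s["ee_pos"].round(1),s["force"].round(1),round(s["gripper_width"],1))
    save("scene",f"pics/{k}.png"); r=rectify(f"pics/{k}.png"); print(list(range(-214,-118,4)))
    for z in(104,96,88,80,72): print(z," ".join("%d"%v for v in r[int((130-z)*2)][112:304:8]))
    def edge(z,lo,hi,th):  # first x, going up, where grey falls below th
        row=r[int((130-z)*2)][int((lo+270)*2):int((hi+270)*2)]; i=np.argmax(row<th); return lo+(i-(row[i-1]-th)/max(1,row[i-1]-row[i])-0)*.0+lo*0+i*.5
    print("jaw back",[edge(z,-226,-150,50) for z in(92,90,88,86)])
E
python3 -c "
from jaw import *
shot('s2')
r=rectify('pics/s0.png')"
```

```text
13.5833 [546.1 -62.   41.1] [-1.9  5.3  6.6] 26.4
[-214, -210, -206, -202, -198, -194, -190, -186, -182, -178, -174, -170, -166, -162, -158, -154, -150, -146, -142, -138, -134, -130, -126, -122]
104 70 64 59 65 59 52 39 32 41 43 46 77 81 76 36 36 40 45 62 68 68 72 72 75
96 65 76 72 72 57 51 37 32 36 38 44 47 92 98 85 69 52 39 48 62 69 68 69 89
88 60 63 72 76 73 55 37 35 38 38 41 45 63 118 117 107 105 46 43 53 69 64 83 125
80 56 58 62 65 69 65 40 53 44 30 41 44 45 101 135 129 130 108 38 46 62 71 88 149
72 56 57 61 63 61 63 41 38 68 35 39 44 47 56 121 124 119 118 59 38 49 60 99 124
jaw back [np.float64(-193.0), np.float64(-193.0), np.float64(-193.0), np.float64(-192.5)]
```

No compression yet. The pad face is about 3 mm from the handle, so I'll go on in small steps.

>>> servo_tool:
  rows:
    - [-0.02,0,0,0,0.1]
    - [-0.03,0,0,0,0.1]
    - [-0.03,0,0,0,0.1]
    - [-0.03,0,0,0,0.1]

```text
time_s: 13.97
ee_pos: [546.4, -67.0, 41.1]
ee_rot: [180.0, -0.1, 92.6]
force: [-1.1, 9.1, 7.2]
gripper_width: 26.3
gripper_force: 40.0
```

```bash
python3 -c "
from jaw import *
shot('s3')"
```

```text
13.9667 [546.4 -67.   41.1] [-1.1  9.1  7.2] 26.3
[-214, -210, -206, -202, -198, -194, -190, -186, -182, -178, -174, -170, -166, -162, -158, -154, -150, -146, -142, -138, -134, -130, -126, -122]
104 70 65 58 64 60 53 64 46 34 38 44 48 57 88 45 39 37 46 55 69 67 70 72 73
96 66 76 74 73 61 50 55 46 31 40 38 42 45 82 88 71 51 38 41 62 68 70 71 90
88 60 62 71 77 72 58 57 51 44 30 36 42 47 51 116 111 95 58 41 50 67 69 83 125
80 56 54 60 63 70 66 66 56 117 77 34 37 43 46 76 139 129 121 44 41 57 69 89 150
72 54 57 60 64 63 67 61 48 93 125 42 37 39 43 51 109 128 126 87 35 45 60 101 124
jaw back [np.float64(-193.0), np.float64(-186.5), np.float64(-185.5), np.float64(-180.0)]
```

>>> servo_tool:
  rows:
    - [-0.02,0,0,0,0.1]
    - [-0.025,0,0,0,0.1]
    - [-0.025,0,0,0,0.1]
    - [-0.025,0,0,0,0.1]

```text
time_s: 14.35
ee_pos: [546.7, -71.6, 41.1]
ee_rot: [180.0, -0.2, 92.6]
force: [-1.1, 9.9, 6.4]
gripper_width: 26.2
gripper_force: 40.0
```

```bash
python3 -c "
from jaw import *
shot('s4')"
```

```text
14.35 [546.7 -71.6  41.1] [-1.1  9.9  6.4] 26.2
[-214, -210, -206, -202, -198, -194, -190, -186, -182, -178, -174, -170, -166, -162, -158, -154, -150, -146, -142, -138, -134, -130, -126, -122]
104 71 65 59 65 61 54 66 65 47 37 40 42 47 58 76 39 42 40 45 66 69 70 70 73
96 66 76 75 72 61 50 55 66 50 32 36 41 45 44 75 84 70 60 43 50 64 69 70 73
88 61 63 70 75 72 56 59 64 62 53 36 38 40 47 51 118 111 99 52 44 53 69 68 97
80 59 54 63 65 72 68 68 74 71 124 85 32 40 43 45 74 134 125 112 38 44 61 71 129
72 56 58 62 64 61 66 61 67 50 103 128 56 38 40 46 49 91 124 123 70 40 45 66 111
jaw back [np.float64(-182.0), np.float64(-180.5), np.float64(-177.0), np.float64(-175.0)]
```

The pad is now about 5 mm in. The mug slid about 4 mm with the pad in the last step, presumably seating on the V jaw. I'll finish this stroke, return and pump again with a finer gap measure.

```bash
cat >> jaw.py <<'E'
def gap(k,new=True):
    if new:
        s=state();print(s["time_s"],s["ee_pos"].round(1),s["force"].round(1),round(s["gripper_width"],1))
        save("scene",f"pics/{k}.png")
    r=rectify(f"pics/{k}.png"); xs=np.arange(-270,-90,.5); out=[]
    for z in(90,88,86,84):
        row=r[int((130-z)*2)]; m=np.where((row>75)&(xs>-200)&(xs<-120))[0]
        runs=np.split(m,np.where(np.diff(m)>1)[0]+1); runs=[q for q in runs if len(q)>3]
        out.append([(float(xs[q[0]]),float(xs[q[-1]])) for q in runs])
    print(k,*out,sep="\n ")
E
python3 -c "
from jaw import *
for k in('s0','s1','s2','s3','s4'): gap(k,False)"
```

```text
s0
 [(-194.5, -178.0), (-166.0, -144.5), (-126.5, -120.5)]
 [(-194.0, -177.0), (-165.5, -143.0), (-127.0, -120.5)]
 [(-193.5, -176.0), (-164.5, -142.5), (-127.0, -120.5)]
 [(-193.5, -175.5), (-164.0, -142.0), (-127.0, -120.5)]
s1
 [(-180.0, -163.0), (-153.0, -144.0), (-126.5, -120.5)]
 [(-179.5, -162.5), (-152.5, -143.0), (-126.5, -120.5)]
 [(-179.0, -161.5), (-151.5, -142.0), (-127.0, -120.5)]
 [(-178.5, -161.0), (-151.0, -142.0), (-127.5, -120.5)]
s2
 [(-165.5, -148.5), (-126.5, -120.5)]
 [(-165.0, -147.5), (-127.0, -120.5)]
 [(-164.5, -147.0), (-127.0, -120.5)]
 [(-164.0, -146.0), (-127.0, -120.5)]
s3
 [(-160.5, -149.0), (-127.0, -120.5)]
 [(-160.0, -147.5), (-127.0, -120.5)]
 [(-159.5, -146.5), (-127.0, -120.5)]
 [(-183.5, -180.5), (-159.0, -145.5), (-127.5, -120.5)]
s4
 [(-156.5, -144.0), (-124.0, -120.5)]
 [(-156.0, -143.5), (-124.0, -120.5)]
 [(-180.5, -178.0), (-155.5, -142.5), (-124.5, -120.5)]
 [(-181.5, -176.0), (-155.0, -142.0), (-125.0, -120.5)]
```

>>> servo_tool:
  rows:
    - [-0.01,0,0,0,0.1]
    - [-0.01,0,0,0,0.1]
    - [-0.01,0,0,0,0.1]

```text
time_s: 14.65
ee_pos: [546.8, -73.3, 41.1]
ee_rot: [180.0, -0.2, 92.6]
force: [-0.8, 10.5, 6.1]
gripper_width: 26.2
gripper_force: 40.0
```

```bash
python3 -c "
from jaw import *
gap('s5')"
```

```text
14.65 [546.8 -73.3  41.1] [-0.8 10.5  6.1] 26.2
s5
 [(-154.0, -144.0), (-124.0, -120.5)]
 [(-182.0, -180.5), (-153.5, -143.0), (-124.5, -120.5)]
 [(-184.0, -177.0), (-153.0, -142.5), (-125.0, -120.5)]
 [(-184.0, -174.5), (-152.5, -142.0), (-125.0, -120.5)]
```

The pad is about 7 mm in and the mug is now steady, but the stroke is nearly used up. I'll return the trigger partway, past one rung, and pull again.

>>> servo_tool:
  rows:
    - [0.03,0,0,0,0.1]
    - [0.06,0,0,0,0.1]
    - [0.085,0,0,0,0.1]
    - [0.085,0,0,0,0.1]
    - [0.085,0,0,0,0.1]

```text
time_s: 15.12
ee_pos: [545.8, -57.9, 41.1]
ee_rot: [180.0, -0.0, 92.7]
force: [-2.9, 5.1, 6.1]
gripper_width: 25.9
gripper_force: 40.0
```

```bash
python3 -c "
from jaw import *
gap('s6')"
```

```text
15.1167 [545.8 -57.9  41.1] [-2.9  5.1  6.1] 25.9
s6
 [(-155.0, -144.5), (-123.5, -120.5)]
 [(-154.5, -143.5), (-124.0, -120.5)]
 [(-182.0, -177.5), (-154.5, -142.5), (-125.0, -120.5)]
 [(-182.5, -175.0), (-153.5, -142.0), (-125.0, -120.5)]
```

>>> servo_tool:
  rows:
    - [-0.015,0,0,0,0.1]
    - [-0.025,0,0,0,0.1]
    - [-0.025,0,0,0,0.1]
    - [-0.025,0,0,0,0.1]

```text
time_s: 15.5
ee_pos: [546.0, -61.8, 41.1]
ee_rot: [180.0, -0.2, 92.6]
force: [-1.9, 9.1, 6.0]
gripper_width: 25.8
gripper_force: 40.0
```

```bash
python3 -c "
from jaw import *
gap('s7')"
```

```text
15.5 [546.  -61.8  41.1] [-1.9  9.1  6. ] 25.8
s7
 [(-153.5, -144.0), (-124.0, -120.5)]
 [(-153.0, -143.0), (-124.5, -120.5)]
 [(-182.5, -176.0), (-152.5, -142.5), (-124.5, -120.5)]
 [(-184.5, -173.5), (-152.0, -142.0), (-125.0, -120.5)]
```

>>> servo_tool:
  rows:
    - [-0.008,0,0,0,0.1]
    - [-0.013,0,0,0,0.1]
    - [-0.013,0,0,0,0.1]
    - [-0.013,0,0,0,0.1]
    - [-0.013,0,0,0,0.1]

```text
time_s: 15.97
ee_pos: [546.2, -63.7, 41.1]
ee_rot: [180.0, -0.2, 92.6]
force: [-0.7, 11.7, 6.6]
gripper_width: 26.2
gripper_force: 40.0
```

```bash
python3 -c "
from jaw import *
gap('s8')"
```

```text
15.9667 [546.2 -63.7  41.1] [-0.7 11.7  6.6] 26.2
s8
 [(-152.0, -144.0), (-124.0, -120.5)]
 [(-182.0, -178.0), (-151.5, -143.0), (-124.5, -120.5)]
 [(-182.5, -174.5), (-151.0, -142.5), (-124.5, -120.5)]
 [(-185.0, -171.5), (-150.5, -141.5), (-125.0, -120.5)]
```

>>> servo_tool:
  rows:
    - [-0.008,0,0,0,0.1]
    - [-0.008,0,0,0,0.1]
    - [-0.008,0,0,0,0.1]
    - [-0.008,0,0,0,0.1]
    - [-0.008,0,0,0,0.1]
    - [-0.008,0,0,0,0.1]

```text
time_s: 16.52
ee_pos: [546.3, -65.0, 41.1]
ee_rot: [180.0, -0.2, 92.6]
force: [-1.6, 12.5, 6.9]
gripper_width: 25.9
gripper_force: 40.0
```

```bash
python3 -c "
from jaw import *
gap('s9')"
```

```text
16.5167 [546.3 -65.   41.1] [-1.6 12.5  6.9] 25.9
s9
 [(-181.5, -178.0), (-150.5, -144.0), (-124.0, -120.5)]
 [(-182.5, -177.0), (-150.5, -143.0), (-124.5, -120.5)]
 [(-183.0, -171.5), (-150.0, -142.5), (-125.0, -120.5)]
 [(-183.5, -170.0), (-149.5, -141.5), (-125.0, -120.5)]
```

The pad is in about 10 mm: the jaw has moved 14.5 mm against 4.5 mm for the pad. The pull is steady at 12.5 N, so I'll hand in while still holding.

```bash
python3 -c "
from h import *
print(job_done())"
```

```text
the job is handed in; nothing more can be done
None
```

The job is handed in: the pin hangs in the notch and the pad presses the mug handle about 10 mm in, half its travel, with the trigger still held pulled; the push slid the loose mug about 4 mm on the deck, and my first grasp at the pin closed on nothing because the tool sits about 35 mm higher than reported.

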